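# Put the oil bottle away in the roll-out spill tray

### The arm

A 6-joint arm with a two-finger parallel gripper is mounted at the origin on a cart in front of the work surface, level with it; the furniture and walls round the work are solid. World frame = base frame: x ahead of the robot, y to its left, z up, the work surface at z = 0. Lengths are in m, angles in rad, forces in N, time in s.
With the tool pointing down it reaches from about 0.325 to 0.85 m from the base axis. Payload 15.5 kg.
Tool frame: the origin (TCP) lies midway between the tips of the shut fingers; the grasp point (between the pads) lies env.hold_point_z behind it (env.hold_point_z is the distance from the TCP to the grasp point, in m); z points along the fingers, y is the line along which they close (so a half turn about z gives the same grasp; the last joint's range is limited). The gripper opens to 91 mm and grips with 3 to 60 N. Pads are 32 mm wide; open, the fingers measure 118 mm over their backs; the gripper's body (76 mm by 178 mm) begins 60 mm behind the grasp point.
Start: joints at [-1.323, 0.494, 1.345, -0, 1.302, -0.096], TCP at [0.21, -0.589, 0.214] pointing down, gripper open.
Joint ranges: [-2.91, 2.91], [-0.82, 2.16], [0.22, 2.67], [-1.22, 4.37], [0.12, 2.79], [-3.08, 3.08]. Speed limits (rad/s): [1.89, 1.89, 2.57, 3.01, 3.01, 3.01].

### API

Orientations are given as a unit quaternion [w, x, y, z].
In Python, from cell import env gives the robot as it stands.
- The arm moves only by the shell command python3 -m jog 'ROWS' [FORCE]. ROWS is JSON, a list of rows, each an object with "dp": the shift along the tool's x, y, z in mm, a list of three; "twist": the turn, a rotation vector about the tool's x, y, z in rad, a list of three; "gripper": the closure, from 0 (fully open) to 1 (shut). In form: [{"dp": [dx, dy, dz], "twist": [rx, ry, rz], "gripper": gripper}, ...]. A call has 1 to 5 rows; each row is the pose to reach, as a shift and turn from the pose commanded when the call began, along the tool's axes at that moment; what a row does not reach only later rows make up. A row lasts 1/12 s, in which the tool goes at most 41.7 mm and 7.16 degrees, less where a joint would pass 70% of its speed; a pose out of reach is approached as far as the arm can. A call with a gripper value outside its range is refused whole. The fingers move at their own pace and stop on an object; FORCE is the grip in N (left out, the last holds). Time passes only in rows, so rows that repeat a pose let the fingers close. It gives the time, the measured TCP pose, the force, the opening and the grip force at its end, in the units of the state.
- env.state(): the state, without advancing time (a new reading comes with each control period).
- env.grab_frame(name): name is "scene" or "top" or "wrist"; returns a dict with "pixels" (384x512x3 uint8, blue, green, red), "fovy" (degrees; the focal length in pixels is half the picture's height over the tangent of half this angle, whatever the lens; pixels are square), "cx", "cy" (the principal point, pixels), "distortion" ([k1, k2, p1, p2, k3] as OpenCV has them; the pictures are not rectified), "rvec" (rotation vector, rad) and "tvec" (3), from world to camera coordinates, as OpenCV has them; the wrist camera has in their place "mount" (4x4, takes a point from camera to tool coordinates, whose origin is the TCP and whose axes are the flange's). Camera axes: x right, y down, z forward; pixel columns grow to the right and rows downward; lengths in m; the calibration is good to about 2 mm. A picture is of the moment at which its call begins: read the wrist's pose just before it. There is no depth.
- env.close_job(): hands the job in; it is judged then, once.
Trained networks look in a picture, given as the dict that the camera call returned (one of the last four; its "shot" number tells which), for a name from the list of things; names that differ only in an ending like _2 or _b are one class to them, and where a whole thing is asked for, a point or a joint stands for the part that bears it (a point fixed in the world has none). Each returns a list of dicts, best first, with "confidence" (0 to 1); they miss things now and then, are a little off and sometimes report something else, mostly with a low value. They report only what shows in the picture. A call takes as long as a camera call. They do not tell look-alikes from the thing itself.
- env.search_frame(picture, name): "at" ([row, column] in pixels, amid what is visible of it).
The state is a dict: "time": time; "joints": joint angles; "qvel": joint speeds; "effort": joint torques, N m; "eef_pos": TCP position; "tool_rot": TCP orientation; "contact_force": force on the tool from outside, world axes, zero at the start; "moment": the same for the moment, N m; "gripper_width": finger opening in m; "grasp_force": force on a finger pad.
Only numpy, scipy, OpenCV 4.12 (cv2) and the standard library are available. Lean on these libraries where they do the work, as an engineer would, in place of code of your own. Each camera call takes 0.05 s, during which the arm holds its last target. There are 200 camera calls.

### The job

The small oil bottle was left out on the bench. Stand it upright in the open space on the pulled-out tray of the little steel cabinet, setting it down rather than dropping it, then push the tray all the way home with the bottle, the jar and the can all still standing on it. Leave the other things on the bench where they are.

Things in the scene. Friction and masses are not known exactly. Their poses are not given: they have to be found in the camera images.
- oil_bottle: White plastic oiler bottle standing upright on the bench, left or right of the pulled-out tray. Round: straight body 42 mm in diameter from the base to 76 mm up, shoulder to 90 mm, then a narrow black cap and pointed nozzle (23 mm in diameter and less); 124 mm high in all, 0.09 to 0.18 kg. Origin: centre of its underside; z up along the bottle.
- cabinet: Grey bench-top cabinet of sheet steel, fixed, 210 mm deep (x), 350 mm wide (y), 170 mm high, open at the front. Origin: centre of its underside, on the bench; its x axis points from its open front to its back (away from the robot), y to its left, z up. The front is at x = -105 mm. The roof's underside is 166 mm over the bench. Its yaw varies by about 7 degrees.
- tray (a joint): How far the cabinet's tray is pulled out: 0 fully home, 0.15 m at the outer stop; the tray slides out along the cabinet's -x. Starts 0.13 to 0.15 m out. It stays where it is left; pushing it takes about 3 N plus 6 N per m/s.
- tray_floor (a point): Centre of the upper face of the tray's flat steel floor, 19 mm over the bench; moves with the tray, axes as the cabinet's. The floor is 192 mm (x) by 316 mm (y) inside; side and back walls 3 mm thick, rising 18 mm above the floor; at the front (-x) a grey panel, whose outer face is 104 mm before this point and whose top rises 33 mm above the floor.
- tray_pull (a point): Middle of the tray's pull, a steel bar 10 mm in diameter and 120 mm long along y, 35 mm over the bench, on two stems; the bar's axis is 138 mm before (-x of) tray_floor, 34 mm before the front panel's outer face, and 33 mm before the cabinet's front when the tray is home. It moves with the tray.
- grease_jar: Squat round grey jar with a black lid, 58 mm in diameter, 68 mm high, standing loose on the tray near its left or right end, 60 to 80 mm in front of the cabinet and 114 to 122 mm from the tray's middle line. Origin: centre of its underside, z up.
- spray_can: Small round aerosol can: metal with a paper band, 50 mm in diameter, with a narrower grey cap, 95 mm high in all, standing loose on the tray near the end opposite to the jar, 60 to 80 mm in front of the cabinet and 114 to 122 mm from the tray's middle line, so that the middle of the pulled-out part is free. Origin: centre of its underside, z up.
- tape: Black roll of tape lying flat on the bench on the side of the tray where the bottle is not, 62 mm across, 19 mm high; bystander. Origin: centre of its underside.
- pliers: Combination pliers with blue handles lying on the bench left of the cabinet, 183 mm long, 14 mm high; bystander. Origin: centre of its underside.
- spanner: Steel combination spanner lying on the bench right of the cabinet, 195 mm long, 8 mm high; bystander. Origin: centre of its underside.
Mind the look-alikes: they are no part of the job. Leave any purple or yellow look-alike of the oil_bottle alone.

How it is judged:
By the outcome, as a careful person would: the job done as asked, in the order asked, and still so for the second after the job is handed in, with the robot touching nothing.
It also fails if it takes over 64 s, if anything falls off the work surface, if the arm or the gripper's body presses on something with over 40 N, if the wrist force passes 120 N, or if a joint passes its speed limit or range.

## Working session

There is one attempt and no reset: what is moved stays moved. The work goes in short steps, Python scripts to look and compute and a shell command to move; the robot and the scene stay as the last step left them, time stands still between calls to the robot, and variables do not carry over. Pictures are saved under pics/ and viewed, at most 10 in all, crops included, and the job is handed in when it is done.

```bash
ls; mkdir -p pics; cat > h.py <<'E'
import numpy as np, cv2
from scipy.spatial.transform import Rotation as R
from cell import env
def K(p):
    h=p["pixels"].shape[0]; f=h/2/np.tan(np.radians(p["fovy"])/2)
    return np.array([[f,0,p["cx"]],[0,f,p["cy"]],[0,0,1.]])
def Rt(p,st=None):
    if "rvec" in p: return cv2.Rodrigues(np.array(p["rvec"],float))[0],np.array(p["tvec"],float).ravel()
    q=st["tool_rot"]; T=np.eye(4); T[:3,:3]=R.from_quat([q[1],q[2],q[3],q[0]]).as_matrix(); T[:3,3]=st["eef_pos"]
    M=np.linalg.inv(T@np.array(p["mount"])); return M[:3,:3],M[:3,3]
def ray(p,rc,z,st=None):
    u=cv2.undistortPoints(np.array([[[rc[1],rc[0]]]],float),K(p),np.array(p["distortion"],float)).ravel()
    r,t=Rt(p,st); c=-r.T@t; d=r.T@np.array([u[0],u[1],1]); return c+d*(z-c[2])/d[2]
def proj(p,X,st=None):
    r,t=Rt(p,st); return cv2.projectPoints(np.array(X,float).reshape(-1,1,3),cv2.Rodrigues(r)[0],t,K(p),np.array(p["distortion"],float))[0].reshape(-1,2)
E
python3 - <<'E'
from h import *
s=env.state(); print(s, env.hold_point_z)
Z=dict(oil_bottle=.05,cabinet=.1,tray=.02,tray_floor=.02,tray_pull=.035,grease_jar=.05,spray_can=.065,tape=.01,pliers=.007,spanner=.004)
ims=[]
for n in("top","scene"):
    p=env.grab_frame(n); cv2.imwrite(f"pics/{n}0.png",p["pixels"])
    for k in Z:
        for d in env.search_frame(p,k)[:3]: print(n,k,np.round(d["at"]),round(d["confidence"],2),ray(p,d["at"],Z[k]).round(3))
E
```

```text
pics
{'time': 0.0, 'joints': array([-1.32348013e+00,  4.94204348e-01,  1.34611581e+00, -1.62942758e-05,
        1.30251817e+00, -9.54955183e-02]), 'qvel': array([-8.88216416e-04,  5.53299561e-04, -2.11305466e-03, -9.23399813e-04,
        6.53551523e-04,  7.00967284e-05]), 'effort': array([ 3.14204546e-03, -8.78809690e+01, -3.81858623e+01,  7.09246262e-02,
        5.30650222e-02, -1.11544059e-04]), 'eef_pos': array([ 0.20999225, -0.58826289,  0.2133303 ]), 'tool_rot': array([-6.20451840e-04,  9.85345387e-01,  1.70569871e-01, -5.50664265e-05]), 'contact_force': array([-0.04246841,  0.56951735,  0.27086607]), 'moment': array([ 0.00446942, -0.02623095,  0.01736169]), 'grasp_force': 0.0, 'gripper_width': 0.09115784451092082} 0.0188
top oil_bottle [239. 132.] 0.78 [0.492 0.361 0.05 ]
top oil_bottle [272. 130.] 0.76 [0.388 0.363 0.05 ]
top oil_bottle [234. 174.] 0.68 [0.49  0.245 0.05 ]
top cabinet [152. 250.] 0.7 [ 0.721 -0.008  0.1  ]
top cabinet [240. 132.] 0.7 [0.455 0.347 0.1  ]
top tray [192. 254.] 0.83 [ 0.628 -0.005  0.02 ]
top tray_floor [187. 250.] 0.63 [0.65  0.004 0.02 ]
top tra
[... 299 characters left out ...]
01 ]
top pliers [199. 131.] 0.72 [0.671 0.377 0.007]
scene oil_bottle [166. 176.] 0.81 [0.467 0.318 0.05 ]
scene oil_bottle [174. 188.] 0.64 [0.472 0.227 0.05 ]
scene oil_bottle [178. 156.] 0.46 [0.354 0.257 0.05 ]
scene cabinet [179. 309.] 0.56 [ 0.75  -0.137  0.1  ]
scene cabinet [197. 282.] 0.49 [ 0.587 -0.19   0.1  ]
scene tray [198. 282.] 0.79 [ 0.684 -0.077  0.02 ]
scene tray_floor [200. 282.] 0.85 [ 0.678 -0.086  0.02 ]
scene tray_pull [195. 281.] 0.65 [ 0.677 -0.08   0.035]
scene tray_pull [247. 337.] 0.37 [ 0.606 -0.433  0.035]
scene grease_jar [181. 229.] 0.65 [0.567 0.092 0.05 ]
scene pliers [161. 212.] 0.69 [0.664 0.376 0.007]
scene spanner [244. 341.] 0.52 [ 0.665 -0.395  0.004]
```

View pics/top0.png

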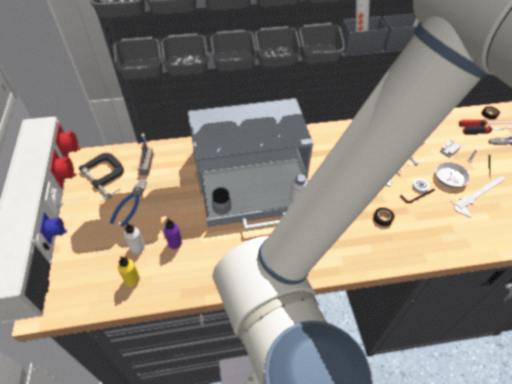

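View pics/scene0.png

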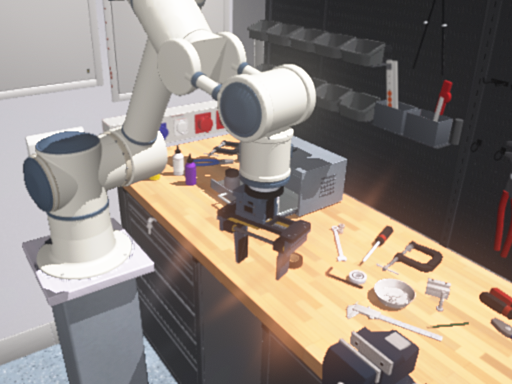

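The top view shows the white bottle at about (239,132), with purple at (234,174) and yellow at (272,130) as the look-alikes. The jar is at (199,220), the can at about (186,299) half hidden by the arm, and the pull at about (224,262). In the scene view the white bottle is at (162,178). I'll move towards the bottle, which also clears the top view.

```bash
cat >> h.py <<'E'
def go(xyz,yaw_y=None):
    """tool-frame dp (mm) and twist to put TCP at xyz, tool y along world angle yaw_y (deg, mod 180), pointing down"""
    s=env.state(); q=s["tool_rot"]; A=R.from_quat([q[1],q[2],q[3],q[0]])
    dp=A.inv().apply(np.array(xyz)-s["eef_pos"])*1000; tw=np.zeros(3)
    if yaw_y is not None:
        c=[]
        for a in (yaw_y,yaw_y+180):
            a=np.radians(a); y=np.array([np.cos(a),np.sin(a),0]); z=np.array([0,0,-1.]); x=np.cross(y,z)
            c.append((A.inv()*R.from_matrix(np.c_[x,y,z])).as_rotvec())
        tw=min(c,key=np.linalg.norm)
    n=max(np.linalg.norm(dp)/41.7,np.degrees(np.linalg.norm(tw))/7.16)
    print("dp",dp.round(1),"twist",tw.round(3),"rows>=",round(n,1),"pos",s["eef_pos"].round(4),"t",round(s["time"],2),"j6",s["joints"][5].round(2))
E
python3 - <<'E'
from h import *
go([.43,.30,.26],-45)
p=env.grab_frame("wrist");print(np.round(p["mount"],3),p["fovy"])
E
```

```text
dp [ 505.8 -763.   -46.1] twist [ 0.    -0.    -0.443] rows>= 22.0 pos [ 0.2101 -0.5886  0.2139] t 1.1 j6 -0.1
[[-0.001 -0.966 -0.258  0.073]
 [ 1.    -0.001 -0.001 -0.001]
 [ 0.001 -0.258  0.966 -0.171]
 [ 0.     0.     0.     1.   ]] 60.892516776566104
```

```bash
for i in 1 2 3 4; do python3 -m jog '[{"dp":[115,-173,-10],"twist":[0,0,0],"gripper":0},{"dp":[115,-173,-10],"twist":[0,0,0],"gripper":0},{"dp":[115,-173,-10],"twist":[0,0,0],"gripper":0},{"dp":[115,-173,-10],"twist":[0,0,0],"gripper":0},{"dp":[115,-173,-10],"twist":[0,0,0],"gripper":0}]'; done
python3 -m jog '[{"dp":[40,-60,-6],"twist":[0,0,-0.443],"gripper":0},{"dp":[40,-60,-6],"twist":[0,0,-0.443],"gripper":0},{"dp":[40,-60,-6],"twist":[0,0,-0.443],"gripper":0},{"dp":[40,-60,-6],"twist":[0,0,-0.443],"gripper":0},{"dp":[40,-60,-6],"twist":[0,0,-0.443],"gripper":0}]'
python3 - <<'E'
from h import *
p=env.grab_frame("top"); cv2.imwrite("pics/top1.png",cv2.resize(p["pixels"][90:250,90:400],None,fx=2.5,fy=2.5))
for k,z in dict(oil_bottle=.062,tray_pull=.035,tray_floor=.019,grease_jar=.053,spray_can=.065).items():
    for d in env.search_frame(p,k)[:2]: print("top",k,np.round(d["at"]),round(d["confidence"],2),ray(p,d["at"],z).round(3))
s=env.state(); w=env.grab_frame("wrist"); cv2.imwrite("pics/w1.png",w["pixels"])
for d in env.search_frame(w,"oil_bottle")[:3]: print("w",np.round(d["at"]),round(d["confidence"],2),ray(w,d["at"],.062,s).round(3))
go([.47,.33,.2],-45)
E
```

```text
time: 1.57
eef_pos: [0.2602, -0.3851, 0.224]
tool_rot: [0.0, 0.985, 0.17, 0.0]
contact_force: [1.1, -1.0, 0.4]
gripper_width: 0.0912
grasp_force: 0.0
time: 1.98
eef_pos: [0.3103, -0.1837, 0.2342]
tool_rot: [0.0, 0.985, 0.17, 0.0]
contact_force: [1.9, -0.3, -0.3]
gripper_width: 0.0911
grasp_force: 0.0
time: 2.4
eef_pos: [0.358, 0.0065, 0.2438]
tool_rot: [0.0, 0.985, 0.171, 0.001]
contact_force: [0.9, -0.8, 0.3]
gripper_width: 0.0915
grasp_force: 0.0
time: 2.82
eef_pos: [0.4077, 0.2074, 0.2536]
tool_rot: [-0.0, 0.985, 0.171, 0.0]
contact_force: [1.5, -0.7, 0.6]
gripper_width: 0.0912
grasp_force: 0.0
time: 3.23
eef_pos: [0.4252, 0.2755, 0.2591]
tool_rot: [0.0, 0.923, 0.385, -0.0]
contact_force: [0.3, -0.9, 0.2]
gripper_width: 0.0914
grasp_force: 0.0
top oil_bottle [232. 176.] 0.88 [0.486 0.239 0.062]
top tray_pull [195. 259.] 0.95 [ 0.602 -0.014  0.035]
top tray_floor [192. 256.] 0.56 [ 0.627 -0.01   0.019]
top grease_jar [200. 221.] 0.77 [0.585 0.102 0.053]
top spray_can [187. 299.] 0.83 [ 0.588 -0.136  0.065]
w [131. 178.] 0.92 [0.397 0.369 0.062]
w [144. 311.] 0.88 [0.492 0.252 0.062]
w [ 71. 249.] 0.79 [0.498 0.356 0.062]
dp [70.6 -7.6 59.4] twist [ 0.    -0.    -0.001] rows>= 2.2 pos [0.4254 0.2747 0.2594] t 3.63 j6 1.24
```

View pics/top1.png

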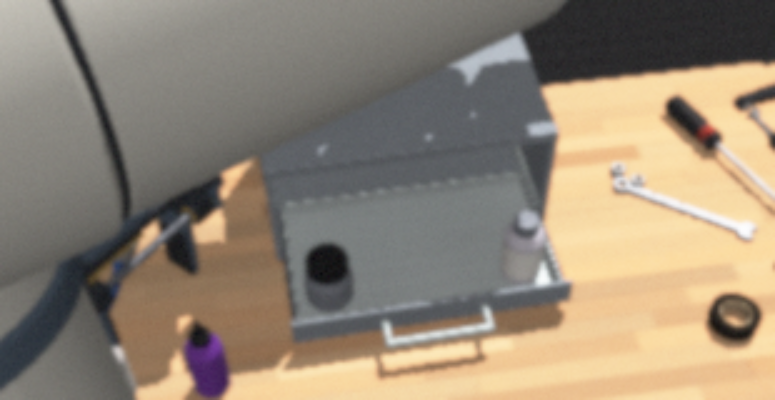

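View pics/w1.png

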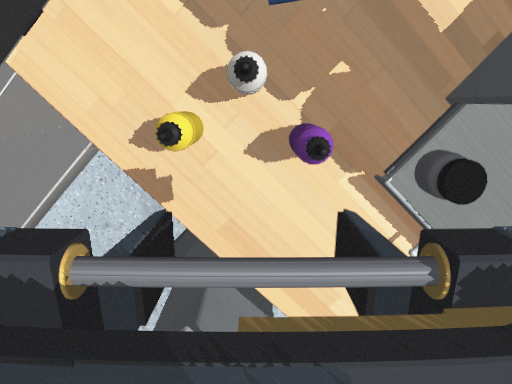

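White bottle is at wrist pixel (71,249), apart from yellow (131,178) and purple (144,311). In the top crop, the panel's top edge runs from (293,325) to (568,290) and the pull bar from (385,338) to (492,322); the middle of the tray is free.

```bash
python3 - <<'E'
from h import *
s=env.state(); w=env.grab_frame("wrist")
for rc,z in(((72,247),.08),((68,246),.108)): print(ray(w,rc,z,s).round(4))
p=env.grab_frame("top")
f=lambda x,y,z: ray(p,(y/2.5+90-.3,x/2.5+90-.3),z)
for a,b,z in(((293,323),(570,286),.052),((293,340),(570,300),.02),((386,340),(493,322),.037),((284,203),(523,175),.037)):
    A,B=f(*a,z),f(*b,z); d=A-B; print(A.round(4),B.round(4),"len",np.hypot(*d[:2]).round(4),"mid",((A+B)/2).round(4),"yaw",np.degrees(np.arctan2(-d[0],d[1])).round(2))
print(f(328,250,.087),f(525,215,.114))
go([.499,.357,.16],-45)
E
```

```text
[0.4952 0.3558 0.08  ]
[0.4956 0.3567 0.108 ]
[0.5246 0.1502 0.052 ] [ 0.5259 -0.1785  0.052 ] len 0.3288 mid [ 0.5253 -0.0141  0.052 ] yaw 0.22
[0.5232 0.1531 0.02  ] [ 0.5281 -0.1833  0.02  ] len 0.3365 mid [ 0.5257 -0.0151  0.02  ] yaw 0.84
[0.4944 0.0469 0.037 ] [ 0.4995 -0.0805  0.037 ] len 0.1276 mid [ 0.497  -0.0168  0.037 ] yaw 2.33
[0.7245 0.1449 0.037 ] [ 0.7245 -0.1694  0.037 ] len 0.3143 mid [ 0.7245 -0.0122  0.037 ] yaw 0.01
[0.59726286 0.09960037 0.087     ] [ 0.59135237 -0.13329559  0.114     ]
dp [110.2  -6.1  99.3] twist [ 0. -0. -0.] rows>= 3.6 pos [0.4254 0.2748 0.2593] t 3.73 j6 1.24
```

```bash
python3 -m jog '[{"dp":[107,-8,99],"twist":[0,0,0],"gripper":0},{"dp":[107,-8,99],"twist":[0,0,0],"gripper":0},{"dp":[107,-8,99],"twist":[0,0,0],"gripper":0},{"dp":[107,-8,99],"twist":[0,0,0],"gripper":0},{"dp":[107,-8,99],"twist":[0,0,0],"gripper":0}]'
python3 -m jog '[{"dp":[0,0,30],"twist":[0,0,0],"gripper":0},{"dp":[0,0,60],"twist":[0,0,0],"gripper":0},{"dp":[0,0,85],"twist":[0,0,0],"gripper":0},{"dp":[0,0,102],"twist":[0,0,0],"gripper":0},{"dp":[0,0,110],"twist":[0,0,0],"gripper":0}]'
for i in 1 2 3; do python3 -m jog '[{"dp":[0,0,0],"twist":[0,0,0],"gripper":1},{"dp":[0,0,0],"twist":[0,0,0],"gripper":1},{"dp":[0,0,0],"twist":[0,0,0],"gripper":1},{"dp":[0,0,0],"twist":[0,0,0],"gripper":1},{"dp":[0,0,0],"twist":[0,0,0],"gripper":1}]' 20; done
```

```text
time: 4.15
eef_pos: [0.4957, 0.3575, 0.1564]
tool_rot: [0.0, 0.924, 0.383, -0.002]
contact_force: [-1.3, -0.9, -0.4]
gripper_width: 0.0912
grasp_force: 0.0
time: 4.57
eef_pos: [0.4942, 0.3554, 0.0485]
tool_rot: [0.0, 0.924, 0.383, -0.001]
contact_force: [-0.4, 0.0, 0.5]
gripper_width: 0.0915
grasp_force: 0.0
time: 4.98
eef_pos: [0.4958, 0.3566, 0.0514]
tool_rot: [-0.0, 0.924, 0.383, 0.001]
contact_force: [0.0, 0.2, 0.1]
gripper_width: 0.0607
grasp_force: 0.0
time: 5.4
eef_pos: [0.4955, 0.3564, 0.0505]
tool_rot: [-0.0, 0.924, 0.383, 0.0]
contact_force: [-0.5, -0.7, 4.5]
gripper_width: 0.0416
grasp_force: 20.0
time: 5.82
eef_pos: [0.4955, 0.3564, 0.0505]
tool_rot: [-0.0, 0.924, 0.383, 0.0]
contact_force: [1.4, -1.1, 6.1]
gripper_width: 0.0411
grasp_force: 20.0
```

```bash
python3 -m jog '[{"dp":[0,0,-10],"twist":[0,0,0],"gripper":1},{"dp":[0,0,-35],"twist":[0,0,0],"gripper":1},{"dp":[0,0,-70],"twist":[0,0,0],"gripper":1},{"dp":[0,0,-110],"twist":[0,0,0],"gripper":1},{"dp":[0,0,-145],"twist":[0,0,0],"gripper":1}]'
python3 - <<'E'
from h import *
print(env.state()["contact_force"])
go([.594,-.014,.195],-89.3)
E
```

```text
time: 6.23
eef_pos: [0.4949, 0.3562, 0.1978]
tool_rot: [-0.0, 0.924, 0.383, -0.0]
contact_force: [1.1, 0.7, -1.3]
gripper_width: 0.0414
grasp_force: 20.0
[ 1.11953793  0.74349182 -1.33501844]
dp [-191.8  331.7    2.8] twist [-0.     0.     0.774] rows>= 9.2 pos [0.4949 0.3562 0.1978] t 6.23 j6 1.31
```

```bash
python3 -m jog '[{"dp":[-8,14,0],"twist":[0,0,0],"gripper":1},{"dp":[-24,42,0],"twist":[0,0,0],"gripper":1},{"dp":[-44,76,0],"twist":[0,0,0],"gripper":1},{"dp":[-64,110,0],"twist":[0,0,0],"gripper":1},{"dp":[-84,145,0],"twist":[0,0,0],"gripper":1}]'
python3 -m jog '[{"dp":[-20,35,0],"twist":[0,0,0],"gripper":1},{"dp":[-40,70,0],"twist":[0,0,0],"gripper":1},{"dp":[-60,105,0],"twist":[0,0,0],"gripper":1},{"dp":[-78,138,0],"twist":[0,0,0],"gripper":1},{"dp":[-92,160,0],"twist":[0,0,0],"gripper":1}]'
python3 -m jog '[{"dp":[-8,14,0],"twist":[0,0,0.08],"gripper":1},{"dp":[-16,27,0],"twist":[0,0,0.18],"gripper":1},{"dp":[-16,27,0],"twist":[0,0,0.29],"gripper":1},{"dp":[-16,27,0],"twist":[0,0,0.4],"gripper":1},{"dp":[-16,27,0],"twist":[0,0,0.5],"gripper":1}]'
python3 -m jog '[{"dp":[0,0,0],"twist":[0,0,0.1],"gripper":1},{"dp":[0,0,0],"twist":[0,0,0.2],"gripper":1},{"dp":[0,0,0],"twist":[0,0,0.274],"gripper":1},{"dp":[0,0,0],"twist":[0,0,0.274],"gripper":1},{"dp":[0,0,0],"twist":[0,0,0.274],"gripper":1}]'
python3 - <<'E'
from h import *
s=env.state(); w=env.grab_frame("wrist"); cv2.imwrite("pics/w2.png",w["pixels"])
for k,z in dict(grease_jar=.06,spray_can=.08,oil_bottle=.2).items():
    for d in env.search_frame(w,k)[:2]: print(k,np.round(d["at"]),round(d["confidence"],2),ray(w,d["at"],z,s).round(3))
# predicted markers: floor corners etc.
print(proj(w,[[.665,-.014,.04],[.533,.14,.019],[.533,-.17,.019],[.594,-.014,.019]],s).round(0))
go([.594,-.014,.0705],-89.3)
E
```

```text
time: 6.65
eef_pos: [0.5382, 0.193, 0.1959]
tool_rot: [-0.0, 0.924, 0.383, 0.0]
contact_force: [1.2, 0.2, -1.0]
gripper_width: 0.0415
grasp_force: 20.0
time: 7.07
eef_pos: [0.5872, 0.0131, 0.1958]
tool_rot: [0.0, 0.924, 0.382, 0.0]
contact_force: [-0.2, 0.1, -0.8]
gripper_width: 0.0412
grasp_force: 20.0
time: 7.48
eef_pos: [0.5942, -0.0145, 0.1956]
tool_rot: [-0.0, 0.99, 0.139, -0.0]
contact_force: [-0.1, 0.2, -1.5]
gripper_width: 0.0413
grasp_force: 20.0
time: 7.9
eef_pos: [0.5943, -0.0141, 0.1956]
tool_rot: [-0.0, 1.0, 0.007, -0.0]
contact_force: [0.5, 0.2, -1.7]
gripper_width: 0.0414
grasp_force: 20.0
grease_jar [190. 136.] 0.65 [0.586 0.102 0.06 ]
spray_can [193. 379.] 0.83 [ 0.592 -0.128  0.08 ]
oil_bottle [233. 256.] 0.84 [ 0.6   -0.014  0.2  ]
oil_bottle [244.  40.] 0.74 [0.59 0.11 0.2 ]
[[256. 107.]
 [120. 225.]
 [390. 228.]
 [255. 174.]]
dp [ -0.4  -0.2 124.9] twist [-0.     0.     0.001] rows>= 3.0 pos [ 0.5944 -0.0142  0.1954] t 8.1 j6 1.43
```

View pics/w2.png

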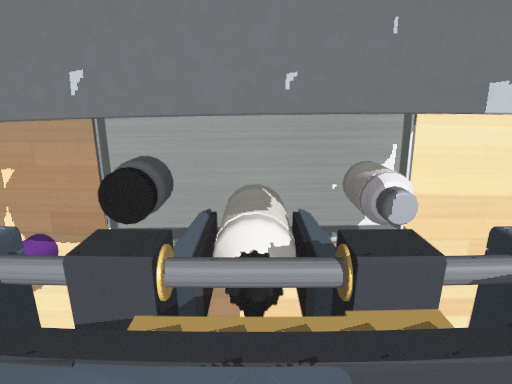

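The bottle hangs over the free floor at about (255,230), between the jar (190,136) and the can (193,379), with the roof edge at row 115. Lowering.

```bash
python3 - <<'E'
from h import *
s=env.state(); w=env.grab_frame("wrist"); print(ray(w,(116,256),.17,s).round(3))
E
python3 -m jog '[{"dp":[0,0,25],"twist":[0,0,0],"gripper":1},{"dp":[0,0,55],"twist":[0,0,0],"gripper":1},{"dp":[0,0,85],"twist":[0,0,0],"gripper":1},{"dp":[0,0,106],"twist":[0,0,0],"gripper":1},{"dp":[0,0,116],"twist":[0,0,0],"gripper":1}]'
python3 -m jog '[{"dp":[0,0,2],"twist":[0,0,0],"gripper":1},{"dp":[0,0,4],"twist":[0,0,0],"gripper":1},{"dp":[0,0,5],"twist":[0,0,0],"gripper":1},{"dp":[0,0,6],"twist":[0,0,0],"gripper":1},{"dp":[0,0,6],"twist":[0,0,0],"gripper":1}]'
python3 -m jog '[{"dp":[0,0,1],"twist":[0,0,0],"gripper":1},{"dp":[0,0,2],"twist":[0,0,0],"gripper":1},{"dp":[0,0,3],"twist":[0,0,0],"gripper":1},{"dp":[0,0,3],"twist":[0,0,0],"gripper":1}]'
```

```text
[ 0.661 -0.013  0.17 ]
time: 8.57
eef_pos: [0.5929, -0.014, 0.0766]
tool_rot: [-0.0, 1.0, 0.006, -0.002]
contact_force: [-1.5, 0.5, -1.5]
gripper_width: 0.0413
grasp_force: 20.0
time: 8.98
eef_pos: [0.595, -0.0142, 0.0742]
tool_rot: [0.0, 1.0, 0.006, 0.001]
contact_force: [-0.4, 0.2, -1.9]
gripper_width: 0.0415
grasp_force: 20.0
time: 9.32
eef_pos: [0.5944, -0.0142, 0.0702]
tool_rot: [-0.0, 1.0, 0.006, -0.0]
contact_force: [-0.2, -0.1, -0.1]
gripper_width: 0.0413
grasp_force: 20.0
```

```bash
python3 -m jog '[{"dp":[0,0,0.5],"twist":[0,0,0],"gripper":1},{"dp":[0,0,1],"twist":[0,0,0],"gripper":1},{"dp":[0,0,1],"twist":[0,0,0],"gripper":1},{"dp":[0,0,1],"twist":[0,0,0],"gripper":1}]'
```

```text
time: 9.65
eef_pos: [0.5946, -0.0142, 0.0695]
tool_rot: [0.0, 1.0, 0.006, 0.0]
contact_force: [-1.8, 0.2, 4.2]
gripper_width: 0.0414
grasp_force: 20.0
```

Contact is felt at 4 N. Releasing and rising.

```bash
python3 -m jog '[{"dp":[0,0,0],"twist":[0,0,0],"gripper":0.2},{"dp":[0,0,0],"twist":[0,0,0],"gripper":0.2},{"dp":[0,0,0],"twist":[0,0,0],"gripper":0.2},{"dp":[0,0,0],"twist":[0,0,0],"gripper":0.2},{"dp":[0,0,0],"twist":[0,0,0],"gripper":0.2}]'
python3 -m jog '[{"dp":[0,0,-8],"twist":[0,0,0],"gripper":0.2},{"dp":[0,0,-25],"twist":[0,0,0],"gripper":0.2},{"dp":[0,0,-55],"twist":[0,0,0],"gripper":0.2},{"dp":[0,0,-90],"twist":[0,0,0],"gripper":0.2},{"dp":[0,0,-125],"twist":[0,0,0],"gripper":0.2}]'
python3 - <<'E'
from h import *
s=env.state(); w=env.grab_frame("wrist"); cv2.imwrite("pics/w3.png",w["pixels"])
go([.45,-.015,.2],-89.3)
go([.45,-.015,.02],-89.3)
E
```

```text
time: 10.07
eef_pos: [0.5944, -0.0142, 0.0692]
tool_rot: [-0.0, 1.0, 0.006, -0.0]
contact_force: [-0.1, 0.1, -0.3]
gripper_width: 0.0715
grasp_force: 0.0
time: 10.48
eef_pos: [0.5939, -0.0141, 0.1961]
tool_rot: [-0.0, 1.0, 0.006, -0.0]
contact_force: [0.9, -0.7, -0.1]
gripper_width: 0.0733
grasp_force: 0.0
dp [-147.1   -1.2    2. ] twist [ 0.001 -0.009 -0.   ] rows>= 3.5 pos [ 0.5971 -0.0144  0.2033] t 10.53 j6 1.43
dp [-148.6   -1.4  182. ] twist [ 0.001 -0.009 -0.   ] rows>= 5.6 pos [ 0.5971 -0.0144  0.2033] t 10.53 j6 1.43
```

View pics/w3.png

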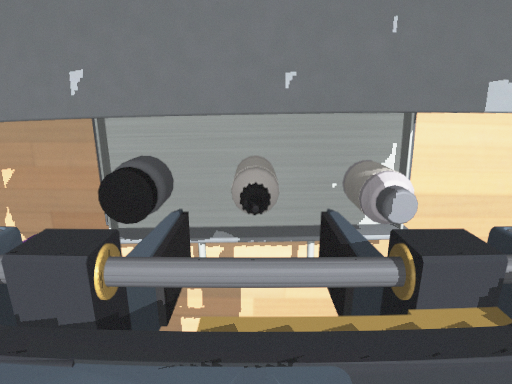

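Bottle (190,255), jar and can all stand, and the fingers are clear. I'll back off in front of the pull and half-turn the tool, so that the wrist camera faces away from the cabinet roof.

```bash
python3 -m jog '[{"dp":[-150,-1,0],"twist":[0,0,0],"gripper":0.45},{"dp":[-150,-1,0],"twist":[0,0,0],"gripper":0.45},{"dp":[-150,-1,0],"twist":[0,0,0],"gripper":0.45},{"dp":[-150,-1,0],"twist":[0,0,0],"gripper":0.45},{"dp":[-150,-1,0],"twist":[0,0,0],"gripper":0.45}]' | head -2
for i in 1 2 3 4 5; do python3 -m jog '[{"dp":[0,0,0],"twist":[0,0,-0.12],"gripper":0.45},{"dp":[0,0,0],"twist":[0,0,-0.24],"gripper":0.45},{"dp":[0,0,0],"twist":[0,0,-0.36],"gripper":0.45},{"dp":[0,0,0],"twist":[0,0,-0.48],"gripper":0.45},{"dp":[0,0,0],"twist":[0,0,-0.6],"gripper":0.45}]' | head -3; done
python3 -m jog '[{"dp":[0,0,0],"twist":[0,0,-0.1],"gripper":0.45},{"dp":[0,0,0],"twist":[0,0,-0.14],"gripper":0.45},{"dp":[0,0,0],"twist":[0,0,-0.14],"gripper":0.45},{"dp":[0,0,0],"twist":[0,0,-0.14],"gripper":0.45}]'
python3 - <<'E'
from h import *
go([.445,-.016,.022],-89.3)
E
```

```text
time: 10.95
eef_pos: [0.439, -0.0145, 0.1946]
time: 11.37
eef_pos: [0.4448, -0.015, 0.1948]
tool_rot: [0.0, 0.953, 0.304, 0.0]
time: 11.78
eef_pos: [0.4448, -0.015, 0.1948]
tool_rot: [0.0, 0.82, 0.572, 0.0]
time: 12.2
eef_pos: [0.4448, -0.015, 0.1948]
tool_rot: [0.0, 0.615, 0.789, 0.0]
time: 12.62
eef_pos: [0.4448, -0.015, 0.1948]
tool_rot: [0.0, 0.354, 0.935, 0.0]
time: 13.03
eef_pos: [0.4448, -0.015, 0.1948]
tool_rot: [0.0, 0.062, 0.998, -0.0]
time: 13.37
eef_pos: [0.4447, -0.015, 0.1947]
tool_rot: [0.0, -0.004, 1.0, -0.0]
contact_force: [-0.6, 0.1, -0.0]
gripper_width: 0.0499
grasp_force: 0.0
dp [ -0.2  -1.  172.7] twist [-0.     0.001 -0.004] rows>= 4.1 pos [ 0.4447 -0.015   0.1947] t 13.37 j6 -1.75
```

```bash
python3 -m jog '[{"dp":[0,0,30],"twist":[0,0,0],"gripper":0.45},{"dp":[0,0,70],"twist":[0,0,0],"gripper":0.45},{"dp":[0,0,110],"twist":[0,0,0],"gripper":0.45},{"dp":[0,0,150],"twist":[0,0,0],"gripper":0.45},{"dp":[0,0,172],"twist":[0,0,0],"gripper":0.45}]'
python3 -m jog '[{"dp":[-3,0,0],"twist":[0,0,0],"gripper":0.45},{"dp":[-6,0,0],"twist":[0,0,0],"gripper":0.45},{"dp":[-9,0,0],"twist":[0,0,0],"gripper":0.45},{"dp":[-12,0,0],"twist":[0,0,0],"gripper":0.45},{"dp":[-15,0,0],"twist":[0,0,0],"gripper":0.45}]'
for i in 1 2 3 4; do python3 -m jog '[{"dp":[-3,0,0],"twist":[0,0,0],"gripper":0.45},{"dp":[-6,0,0],"twist":[0,0,0],"gripper":0.45},{"dp":[-9,0,0],"twist":[0,0,0],"gripper":0.45},{"dp":[-12,0,0],"twist":[0,0,0],"gripper":0.45},{"dp":[-15,0,0],"twist":[0,0,0],"gripper":0.45}]' | sed -n '2p;4p'; done
python3 - <<'E'
from h import *
p=env.grab_frame("top"); cv2.imwrite("pics/top2.png",cv2.resize(p["pixels"][90:270,150:400],None,fx=2.5,fy=2.5))
E
```

```text
time: 13.78
eef_pos: [0.4434, -0.0148, 0.0194]
tool_rot: [-0.001, -0.004, 1.0, 0.0]
contact_force: [0.1, 0.0, 0.2]
gripper_width: 0.05
grasp_force: 0.0
time: 14.2
eef_pos: [0.461, -0.015, 0.0238]
tool_rot: [0.002, -0.005, 1.0, -0.0]
contact_force: [0.0, -0.7, -0.1]
gripper_width: 0.0498
grasp_force: 0.0
eef_pos: [0.4742, -0.0146, 0.0223]
contact_force: [-3.0, -0.8, 1.5]
eef_pos: [0.4895, -0.0144, 0.0222]
contact_force: [-3.0, 2.2, 1.2]
eef_pos: [0.5047, -0.0143, 0.0223]
contact_force: [-3.1, 2.4, -0.9]
eef_pos: [0.5197, -0.0142, 0.0223]
contact_force: [-2.7, 1.6, -0.5]
```

View pics/top2.png

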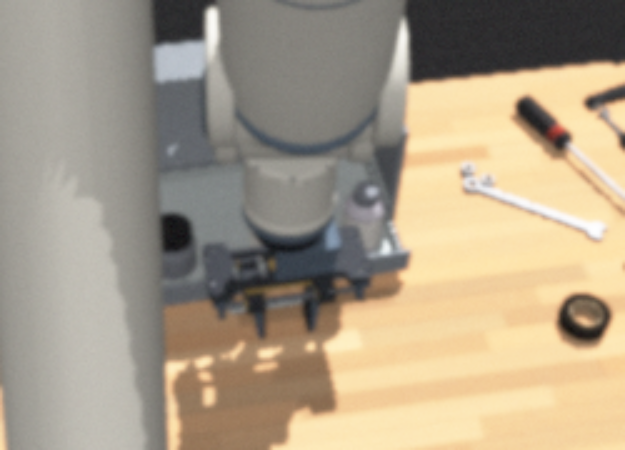

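The jar (245,175) and can (215,365) are standing and the tray is sliding at 3 N. Carrying on.

```bash
for i in 1 2 3 4 5; do python3 -m jog '[{"dp":[-3,0,0],"twist":[0,0,0],"gripper":0.45},{"dp":[-6,0,0],"twist":[0,0,0],"gripper":0.45},{"dp":[-9,0,0],"twist":[0,0,0],"gripper":0.45},{"dp":[-12,0,0],"twist":[0,0,0],"gripper":0.45},{"dp":[-15,0,0],"twist":[0,0,0],"gripper":0.45}]' | sed -n '2p;4p'; done
```

```text
eef_pos: [0.5348, -0.014, 0.0223]
contact_force: [-3.0, 2.4, 0.6]
eef_pos: [0.5497, -0.0139, 0.0223]
contact_force: [-3.1, 2.4, 0.0]
eef_pos: [0.5647, -0.0137, 0.0222]
contact_force: [-3.9, 2.6, 0.9]
eef_pos: [0.5797, -0.0136, 0.0223]
contact_force: [-3.4, 2.2, 0.2]
eef_pos: [0.5947, -0.0134, 0.0223]
contact_force: [-2.8, 1.7, 0.3]
```

Now in small steps until the end stop is felt.

```bash
for i in 1 2 3; do python3 -m jog '[{"dp":[-1,0,0],"twist":[0,0,0],"gripper":0.45},{"dp":[-2,0,0],"twist":[0,0,0],"gripper":0.45},{"dp":[-3,0,0],"twist":[0,0,0],"gripper":0.45},{"dp":[-4,0,0],"twist":[0,0,0],"gripper":0.45},{"dp":[-4,0,0],"twist":[0,0,0],"gripper":0.45}]' | sed -n '2p;4p'; done
```

```text
eef_pos: [0.5987, -0.0134, 0.0223]
contact_force: [-1.6, 1.4, 0.3]
eef_pos: [0.6027, -0.0134, 0.0223]
contact_force: [-2.1, 1.3, -0.4]
eef_pos: [0.6058, -0.0132, 0.0222]
contact_force: [-7.7, 0.4, 4.5]
```

```bash
python3 -m jog '[{"dp":[-0.5,0,0],"twist":[0,0,0],"gripper":0.45},{"dp":[-1,0,0],"twist":[0,0,0],"gripper":0.45},{"dp":[-1,0,0],"twist":[0,0,0],"gripper":0.45}]' | sed -n '2p;4p'
```

```text
eef_pos: [0.6059, -0.0132, 0.0221]
contact_force: [-11.7, 0.6, 6.1]
```

```bash
python3 -m jog '[{"dp":[5,0,0],"twist":[0,0,0],"gripper":0.45},{"dp":[25,0,0],"twist":[0,0,0],"gripper":0.45},{"dp":[60,0,0],"twist":[0,0,0],"gripper":0.45},{"dp":[95,0,0],"twist":[0,0,0],"gripper":0.45},{"dp":[130,0,0],"twist":[0,0,0],"gripper":0.45}]'|sed -n '2p;4p'
python3 -m jog '[{"dp":[30,0,-40],"twist":[0,0,0],"gripper":0.45},{"dp":[30,0,-80],"twist":[0,0,0],"gripper":0.45},{"dp":[30,0,-120],"twist":[0,0,0],"gripper":0.45},{"dp":[30,0,-160],"twist":[0,0,0],"gripper":0.45},{"dp":[30,0,-200],"twist":[0,0,0],"gripper":0.45}]'|sed -n '2p;4p'
for i in 1 2; do python3 -m jog '[{"dp":[0,-200,0],"twist":[0,0,0],"gripper":0.45},{"dp":[0,-200,0],"twist":[0,0,0],"gripper":0.45},{"dp":[0,-200,0],"twist":[0,0,0],"gripper":0.45},{"dp":[0,-200,0],"twist":[0,0,0],"gripper":0.45},{"dp":[0,-200,0],"twist":[0,0,0],"gripper":0.45}]'|sed -n '1,2p'; done
python3 - <<'E'
from h import *
p=env.grab_frame("top");q=env.grab_frame("scene")
a=cv2.resize(p["pixels"][90:250,150:350],(800,600)); cv2.imwrite("pics/top3.png",a)
E
```

```text
eef_pos: [0.4767, -0.0147, 0.0225]
contact_force: [0.2, -0.4, -0.6]
eef_pos: [0.4473, -0.0151, 0.2246]
contact_force: [1.3, 0.2, 0.0]
time: 20.75
eef_pos: [0.4496, -0.2182, 0.2226]
time: 21.17
eef_pos: [0.4512, -0.4185, 0.2223]
```

View pics/top3.png

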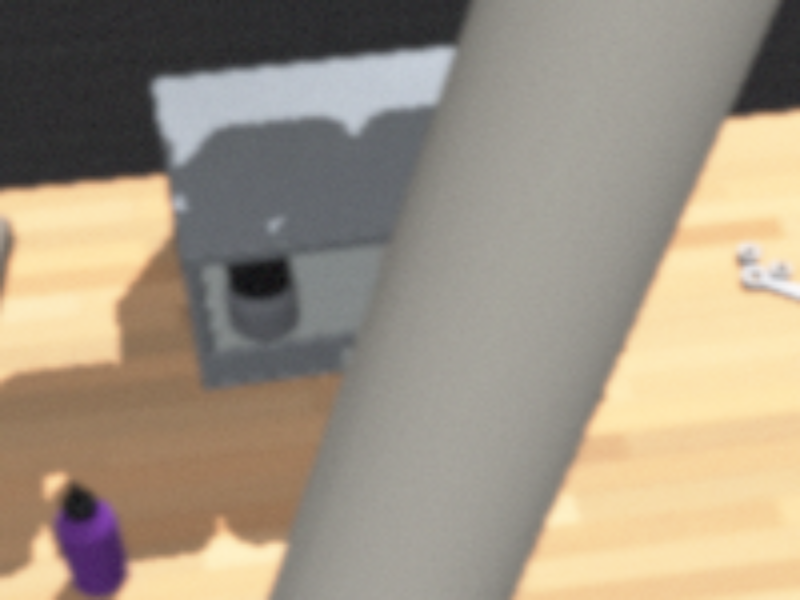

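The jar stands inside and the panel is flush with the cabinet front at (205,380). The arm hides the rest, so I'll swing further.

```bash
for i in 1 2; do python3 -m jog '[{"dp":[120,-110,0],"twist":[0,0,0],"gripper":0.45},{"dp":[120,-110,0],"twist":[0,0,0],"gripper":0.45},{"dp":[120,-110,0],"twist":[0,0,0],"gripper":0.45},{"dp":[120,-110,0],"twist":[0,0,0],"gripper":0.45},{"dp":[120,-110,0],"twist":[0,0,0],"gripper":0.45}]'|sed -n '1,2p'; done
python3 - <<'E'
from h import *
p=env.grab_frame("top")
a=cv2.resize(p["pixels"][90:250,100:420],(800,400)); cv2.imwrite("pics/top4.png",a)
E
```

```text
time: 21.68
eef_pos: [0.3282, -0.5304, 0.2222]
time: 22.1
eef_pos: [0.2088, -0.6416, 0.222]
```

View pics/top4.png

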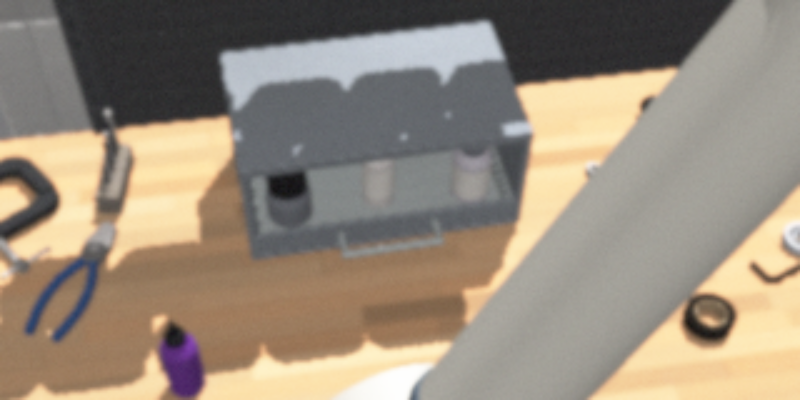

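The tray is home, with jar (200,290), bottle (182,378) and can (175,472) all upright, and the tape and pliers look untouched. Handing in.

```bash
python3 -c "
from cell import env; print(env.close_job())"
```

```text
the job is handed in; nothing more can be done
None
```

The oil bottle was set down upright on the tray and the tray pushed in until it hit its stop; the last picture shows bottle, jar and can all standing, and I handed the job in at about 22 s (no verdict was returned).

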